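# Weigh down a glued model panel with tapered bars

### The job

Weigh down the freshly glued panel in the model studio. On the short tapered concrete bar that already lies on the panel, lay the other short tapered bar centred and in line with it but turned end for end (thick end over thin end), so that the top comes out level; then lay the long tapered bar on top of that, flat side down, centred and crosswise, and let go. Keep the bottom bar where it lies; the untapered bar and the little wedge are not needed.

Things in the scene. Friction and masses are not known exactly. Their poses are not given: they have to be found in the camera images.
- first_mid (a point): Bottom bar: grey concrete, 110 mm long (x), 55 wide (y), sides upright, flat underside on the white card panel (210x170 mm, fixed, top 12 mm above the table). Its top rises evenly from 26 mm thick at the -x end to 46 at the +x end (36 at mid-length, 10.3 degrees). Point: mid-length, mid-width, 18 mm above the underside; x to the thick end, z up.
- second_mid (a point): The other short tapered bar, on the table: same shape and size as the bottom bar, 0.4 to 0.6 kg. Point and axes as there. Laid head to tail it leans 10.3 degrees and its top is level, 83 mm above the table. (Not listed, lying near: an untapered bar 110x55x36 mm and a little wedge 60x35 mm.)
- long_mid (a point): The long tapered bar, on the table flat side down: grey concrete, 140 mm long (x), 55 wide (y), top rising evenly from 26 mm thick at the -x end to 46 at the +x end, 0.5 to 0.75 kg. Point: mid-length, mid-width, 18 mm above the flat underside; x to the thick end, z up. Crosswise, its thick end may point to either side.
Not all that is in view belongs to the job. Leave any blue or red look-alike of the part that bears long_mid alone.

How it is judged:
On the way:
1. the second short bar lies on the bottom bar, centred within 20 mm and in line within 15 degrees, let go and at rest (horizontal distance between second_mid and first_mid below 0.02 m and z of second_mid in the frame of first_mid above 0.028 m and angle between the x axis of second_mid and the x axis of first_mid, either way round below 0.32 rad and contact force between second and the fingers below 0.2 N and linear speed of second below 0.02 m/s), for 0.2 s.
At the end, for the whole second after the job is handed in: Bottom bar within 20 mm of its start; the other short bar lies on it head to tail, centred within 20 mm, in line within 15 degrees; the long bar lies on that, flat side down, centred within 20 mm, crosswise within 15 degrees, level within 8 degrees; all at rest (distance of first_mid from where it was at the start of the episode below 0.02 m and horizontal distance between second_mid and first_mid below 0.02 m and z of second_mid in the frame of first_mid above 0.028 m and angle between the x axis of second_mid and the x axis of first_mid, either way round below 0.32 rad and horizontal distance between long_mid and second_mid below 0.02 m and z of long_mid in the frame of first_mid above 0.062 m and angle between the x axis of long_mid and the y axis of first_mid, either way round below 0.26 rad and angle between long_mid's own z axis and vertical below 0.15 rad and linear speed of each of long, second below 0.02 m/s); the robot touches nothing.
It also fails if it takes over 53 s, if anything falls off the work surface, if the arm or the gripper's body presses on something with over 40 N, if the wrist force passes 120 N, or if a joint passes its speed limit or range.

### The arm

A 6-joint arm with a two-finger parallel gripper is mounted at the origin on the work surface. World frame = base frame: x ahead of the robot, y to its left, z up, the work surface at z = 0. Lengths are in m, angles in rad, forces in N, time in s.
With the tool pointing down it reaches from about 0.35 to 0.975 m from the base axis. Payload 4.9 kg.
Tool frame: the origin (TCP) lies at the very end of the fingers, on their centre line; the grasp point (between the pads) lies ctrl.grip_point_offset behind it (ctrl.grip_point_offset is the distance from the TCP to the grasp point, in m); z points along the fingers, y is the direction in which the jaws open and shut (so a half turn about z gives the same grasp; the last joint's range is limited). The gripper opens to 85 mm and grips with 20 to 120 N. Pads are 22 mm wide; open, the fingers measure 114 mm over their backs; the gripper's body (76 mm by 85 mm) begins 54 mm behind the grasp point. The pads swing forward as they close: fully open they stand 13 mm farther back than shut.
Start: joints at [1.208, 0.053, 1.613, -0, 1.476, -0.119], TCP at [0.151, 0.607, 0.194] pointing down, gripper open.
Joint ranges: [-3.01, 3.01], [-1.01, 2.22], [0.06, 2.58], [-1.02, 4.17], [0.09, 2.62], [-3.14, 3.14]. Speed limits (rad/s): [2.57, 2.57, 3.14, 3.14, 3.14, 3.14].

### API

Orientations are given as a rotation vector (axis times angle).
In Python, from station import ctrl gives the robot as it stands. The module is installed in compiled form; this text tells all that it offers.
- The arm moves only by the shell command python3 -m creep 'ROWS' [FORCE]. ROWS is JSON, a list of rows, each a list of 5 numbers: the closure in counts, from 0 (fully open) to 255 (shut), then the shift along the tool's x, y, z in mm, then the turn about the tool's z in rad. A call has 1 to 12 rows; each row is the pose to reach, as a shift and turn from the pose commanded when the call began, along the tool's axes at that moment; what a row does not reach only later rows make up. A row lasts 1/12 s, in which the tool goes at most 41.7 mm and 7.16 degrees, less where a joint would pass 70% of its speed; a pose out of reach is approached as far as the arm can. A call with a gripper value outside its range is refused whole. The fingers move at their own pace and stop on an object; FORCE is the grip in N (left out, the last holds). Time passes only in rows, so rows that repeat a pose let the fingers close. It gives the time, the measured TCP pose, the force and the opening at its end, in the units of the state.
- ctrl.get_obs(): the state, without advancing time (a new reading comes with each control period).
- ctrl.get_image(name): name is "side" or "top" or "wrist"; returns the picture (480x640x3 uint8, red, green, blue); there is no depth.
- ctrl.calibration(name): a dict with "fx", "fy", "cx", "cy" (pixels), "k1" (the pictures are not rectified: a ray, as slopes to the right and down, at radius r is drawn at 1 + k1 r^2 times it, then the intrinsics apply), "R" (3x3) and "t" (3): a world point X has camera coordinates R X + t. Camera axes: x right, y down, z forward; pixel columns grow to the right and rows downward; lengths in m; the calibration is good to about 2 mm. A picture is of the moment at which its call begins: read the wrist's pose just before it. calibration takes no time and is no camera call; for the wrist camera it gives the pose at the moment of the call.
- ctrl.finish_job(): hands the job in, once; it reports no verdict.
Trained networks look in the newest picture that a camera, given by its name, has taken for a name from the list of things; names that differ only in an ending like _2 or _b are one class to them, and where a whole thing is asked for, a point or a joint stands for the part that bears it (a point fixed in the world has none). Each returns a list of dicts, best first, with "conf" (0 to 1); they miss things now and then, are a little off and sometimes report something else, mostly with a low value. They report only what shows in the picture. A call takes as long as a camera call. They do not tell look-alikes from the thing itself.
- ctrl.boxes_of(camera, label): "rect" ([left, top, width, height] in pixels, round what is visible of it).
- ctrl.outline_of(camera, label): "mask" (480x640 bool, what is visible of it) and "rect" ([left, top, width, height] in pixels, round what is visible of it).
The state is a dict: "t": time; "q": joint angles; "dq": joint speeds; "effort": joint torques, N m; "tool_pos": TCP position; "tool_rot": TCP orientation; "contact_force": force on the tool from outside, world axes, zero at the start; "wrist_torque": the same for the moment, N m; "opening": finger opening in m.
Only numpy, scipy, OpenCV 4.12 (cv2) and the standard library are available. Lean on these libraries where they do the work, as an engineer would, in place of code of your own. Each camera call takes 0.05 s, during which the arm holds its last target. There are 200 camera calls.

## Working session

There is one attempt and no reset: what is moved stays moved. The work goes in short steps, Python scripts to look and compute and a shell command to move; the robot and the scene stay as the last step left them, time stands still between calls to the robot, and variables do not carry over. Pictures are saved under pics/ and viewed, about 8 in all and at most 12, crops included, and the job is handed in when it is done.

```bash
mkdir -p pics; python3 - <<'E'
from station import ctrl
import cv2,numpy as np
o=ctrl.get_obs();print({k:np.round(v,3).tolist() for k,v in o.items()},ctrl.grip_point_offset)
for c in ["top","side"]:
    im=ctrl.get_image(c);cv2.imwrite(f"pics/{c}0.png",im[:,:,::-1])
    k=ctrl.calibration(c);print(c,{a:np.round(b,4).tolist() for a,b in k.items()})
    for l in ["first_mid","second_mid","long_mid"]:
        for d in ctrl.boxes_of(c,l): print(c,l,np.round(d["rect"]),round(d["conf"],2))
print(ctrl.get_obs()["t"])
E
```

```text
{'t': 0.0, 'q': [1.208, 0.053, 1.614, 0.0, 1.476, -0.119], 'dq': [0.001, -0.002, -0.001, -0.0, 0.001, -0.0], 'effort': [0.002, -39.367, -37.018, -0.0, 0.007, -0.0], 'tool_pos': [0.151, 0.606, 0.192], 'tool_rot': [-0.382, -3.118, 0.003], 'contact_force': [-0.686, -0.238, 0.668], 'wrist_torque': [-0.061, -0.034, -0.019], 'opening': 0.086} 0.0187
top {'fx': 480.8593, 'fy': 480.8593, 'cx': 313.6836, 'cy': 245.9483, 'k1': 0.0278, 'R': [[-0.0056, -0.9998, -0.0183], [-0.9926, 0.0078, -0.1209], [0.121, 0.0174, -0.9925]], 't': [0.1165, 0.4605, 1.0395]}
top first_mid [329. 162.  39.  56.] 0.88
top second_mid [450. 240.  50.  56.] 0.92
top second_mid [187. 158.  48.  67.] 0.59
top long_mid [230. 313.  65.  30.] 0.98
top long_mid [330. 158.  39.  57.] 0.73
top long_mid [188. 156.  47.  71.] 0.62
top long_mid [148. 275.  41.  69.] 0.61
side {'fx': 488.9333, 'fy': 488.9333, 'cx': 328.5322, 'cy': 249.4384, 'k1': -0.036, 'R': [[0.9683, -0.2494, -0.0101], [-0.1459, -0.5326, -0.8337], [0.2026, 0.8088, -0.5521]], 't': [-0.4141, 0.1612, 0.936]}
side first_mid [367. 245.  58.  39.] 0.6
side second_mid [322. 355.  67.  56.] 0.7
side long_mid [327. 193.  53.  21.] 0.91
side long_mid [224. 188.  57.  26.] 0.85
side long_mid [228. 218.  39.  49.] 0.71
side long_mid [366. 244.  63.  42.] 0.49
0.4
```

View pics/top0.png

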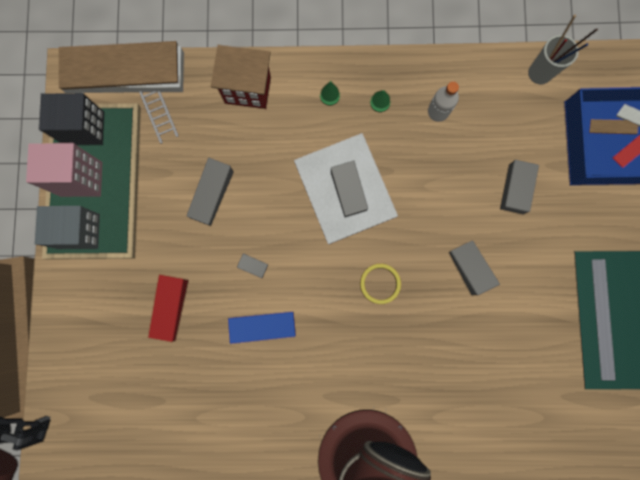

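View pics/side0.png

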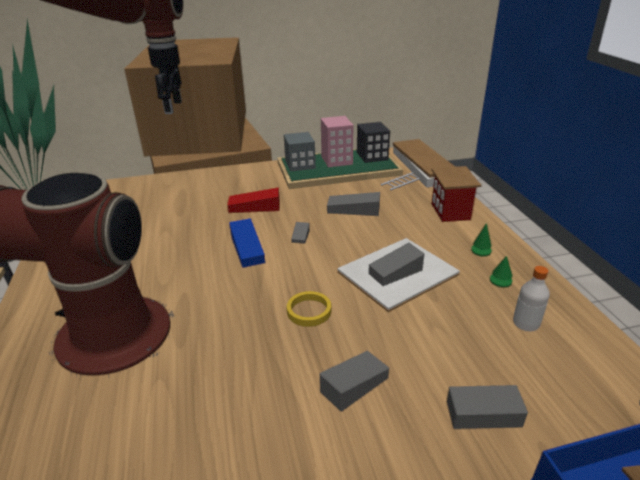

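```bash
cat > h.py <<'E'
from station import ctrl
import cv2,numpy as np
from scipy.spatial.transform import Rotation as Ro
def ray(k,uv):
    K=np.array([[k["fx"],0,k["cx"]],[0,k["fy"],k["cy"]],[0,0,1.]])
    p=cv2.undistortPoints(np.array(uv,float).reshape(-1,1,2),K,np.array([k["k1"],0,0,0.]))[:,0]
    R=np.array(k["R"]);t=np.array(k["t"])
    return -R.T@t, np.c_[p,np.ones(len(p))]@R
def onz(k,uv,z):
    c,d=ray(k,uv); return c+d*((z-c[2])/d[:,2])[:,None]
def proj(k,X):
    K=np.array([[k["fx"],0,k["cx"]],[0,k["fy"],k["cy"]],[0,0,1.]])
    return cv2.projectPoints(np.array(X,float),cv2.Rodrigues(np.array(k["R"]))[0],np.array(k["t"],float),K,np.array([k["k1"],0,0,0.]))[0][:,0]
E
python3 - <<'E'
from h import *
k=ctrl.calibration("top")
for n,uv,z in [("long",(210,191),.03),("first",(349,188),.045),("A",(474,267),.03),("B",(520,186),.03)]: print(n,onz(k,[uv],z)[0].round(3))
s=cv2.imread("pics/side0.png");t=cv2.imread("pics/top0.png")
f=lambda im,x,y,w,h:cv2.resize(im[y:y+h,x:x+w],(400,300),interpolation=cv2.INTER_CUBIC)
cv2.imwrite("pics/crop1.png",np.vstack([np.hstack([f(s,310,340,120,90),f(s,430,360,120,90)]),np.hstack([f(s,330,220,120,90),f(t,440,150,120,150)])]))
E
```

```text
long [0.588 0.347 0.03 ]
first [0.588 0.034 0.045]
A [ 0.412 -0.237  0.03 ]
B [ 0.592 -0.346  0.03 ]
```

View pics/crop1.png

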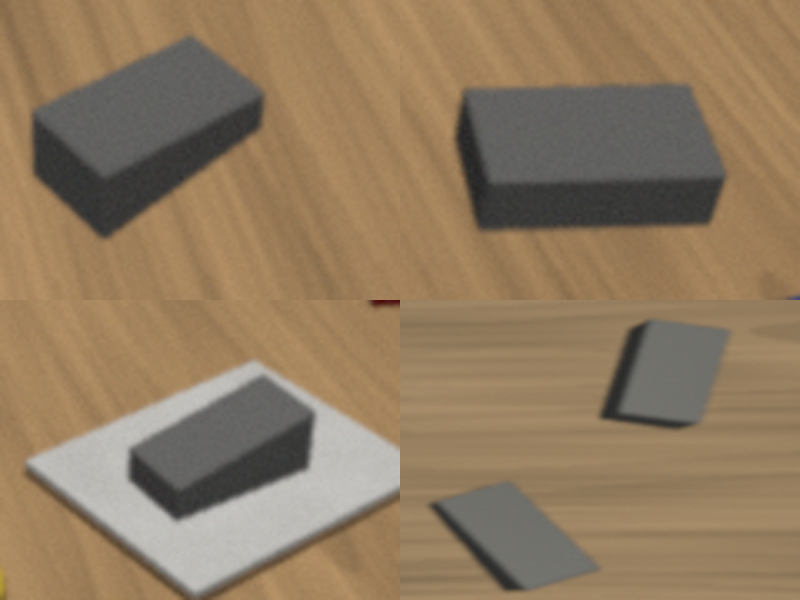

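```bash
cat >> h.py <<'E'
from scipy.optimize import minimize
def verts(L,p):
    x,y,z,a=p; h=L/2
    v=np.array([[s*h,w,zz] for s in(-1,1) for w in(-.0275,.0275) for zz in(-.018,.018+.01*s)])
    return v@Ro.from_rotvec([0,0,a]).as_matrix().T+[x,y,z]
def render(k,V,S=8):
    q=cv2.convexHull(proj(k,V).astype(np.float32))
    m=np.zeros((480,640),np.uint8); cv2.fillConvexPoly(m,np.round(q*16).astype(np.int32),255,cv2.LINE_AA,4)
    return m/255.
def fit(views,L,p0):
    f=lambda p:sum(np.abs(render(k,verts(L,p))-m).sum()/m.sum() for k,m in views)
    sx=np.vstack([p0]+[np.array(p0)+d for d in np.diag([.015,.015,.01,.2])])
    r=minimize(f,p0,method="Nelder-Mead",options=dict(initial_simplex=sx,xatol=1e-5,fatol=1e-5,maxiter=600))
    return r.x,r.fun
def netmask(c,l,uv):
    for d in ctrl.outline_of(c,l):
        if d["mask"][int(uv[1]),int(uv[0])]: return d["mask"].astype(float)
E
python3 - <<'E'
from h import *
T=ctrl.calibration("top");S=ctrl.calibration("side")
for n,L,ut,us,z in [("second_mid",.11,(474,267),(354,378),.018),("first_mid",.11,(349,188),(398,263),.03),("long_mid",.14,(210,191),(353,204),.018)]:
    vs=[]
    for k,c,u in [(T,"top",ut),(S,"side",us)]:
        ms=None
        for l in [n,"second_mid","long_mid","first_mid"]:
            ms=netmask(c,l,u)
            if ms is not None: break
        print(n,c,l,None if ms is None else ms.sum())
        if ms is not None: vs.append((k,ms))
    x,y=onz(T,[ut],z)[0][:2]
    r=sorted([fit(vs,L,[x,y,z,a]) for a in np.arange(0,6.28,.785)],key=lambda r:r[1])
    for q in r[:4]: print(q[0].round(4),round(q[1],4))
E
```

```text
second_mid top first_mid None
second_mid side second_mid 2551.0
[ 4.1700e-01 -2.2210e-01 -3.2000e-03  3.5689e+00] 0.0384
[ 4.1710e-01 -2.2200e-01 -3.1000e-03  3.5705e+00] 0.0385
[ 0.4172 -0.2216 -0.0036  3.5742] 0.0385
[ 0.4217 -0.2044 -0.0245  3.5474] 0.0617
first_mid top first_mid 1347.0
first_mid side first_mid 1516.0
[0.5891 0.0348 0.0251 6.5792] 0.1864
[0.5888 0.0347 0.0255 0.3036] 0.1879
[0.5883 0.0346 0.0254 0.3013] 0.1882
[0.5884 0.0346 0.0255 0.3004] 0.1884
long_mid top long_mid 1773.0
long_mid side long_mid 1095.0
[ 0.5883  0.3514  0.0147 -0.3665] 0.1853
[0.5888 0.3517 0.0142 5.9105] 0.1856
[0.5889 0.3517 0.0143 5.9088] 0.1859
[ 0.5883  0.3507  0.0159 -0.3743] 0.1889
```

```bash
cat >> h.py <<'E'
def go(P,psi=None):
    o=ctrl.get_obs(); R=Ro.from_rotvec(o["tool_rot"]).as_matrix()
    d=R.T@(np.array(P)-o["tool_pos"])*1000
    cur=np.arctan2(R[1,0],R[0,0]); tz=0
    if psi is not None: tz=-((psi-cur+np.pi)%(2*np.pi)-np.pi)
    print("t",round(o["t"],2),"pos",o["tool_pos"].round(4),"psi",cur.round(3),"tilt",R[2,2].round(4),"-> d",d.round(1),"turn",np.round(tz,3))
E
python3 - <<'E'
from h import *
o=ctrl.get_obs();k=ctrl.calibration("wrist");R=Ro.from_rotvec(o["tool_rot"]).as_matrix()
C=-np.array(k["R"]).T@np.array(k["t"])
print("cam in tool",(R.T@(C-o["tool_pos"])).round(3),"axes",(R.T@np.array(k["R"]).T).round(3),k["fx"])
psi=3.57-2*np.pi*0
go([0.417,-0.225,0.25],psi)
E
```

```text
cam in tool [ 0.072 -0.    -0.18 ] axes [[ 0.    -0.959 -0.283]
 [ 1.     0.     0.001]
 [-0.001 -0.283  0.959]] 408.75159949766476
t 0.85 pos [0.1509 0.6065 0.1935] psi 2.898 tilt -1.0 -> d [-459.  -742.7  -56.5] turn -0.672
```

```bash
python3 - <<'E'
from h import *
go([0.588,0.035,0.22],3.44)
E
```

```text
t 0.85 pos [0.1509 0.6065 0.1935] psi 2.898 tilt -1.0 -> d [-562.2 -449.1  -26.5] turn -0.542
```

```bash
python3 -m creep '[[0,-20,-16,-20,-0.1],[0,-60,-48,-26,-0.2],[0,-562,-449,-26,-0.3],[0,-562,-449,-26,-0.4],[0,-562,-449,-26,-0.542],[0,-562,-449,-26,-0.542],[0,-562,-449,-26,-0.542],[0,-562,-449,-26,-0.542],[0,-562,-449,-26,-0.542],[0,-562,-449,-26,-0.542],[0,-562,-449,-26,-0.542],[0,-562,-449,-26,-0.542]]' 60; python3 -c "
from h import *
go([0.588,0.035,0.22],3.44)"
```

```text
t: 1.85
tool_pos: [0.4435, 0.2233, 0.2195]
tool_rot: [-0.466, 3.106, 0.0]
contact_force: [1.3, 0.6, 0.7]
opening: 0.0856
t 1.85 pos [0.4435 0.2233 0.2195] psi -2.843 tilt -1.0 -> d [ -82.8 -222.5   -0.5] turn -0.0
```

```bash
python3 -m creep '[[0,-83,-222,0,0],[0,-83,-222,0,0],[0,-83,-222,0,0],[0,-83,-222,0,0],[0,-83,-222,0,0],[0,-83,-222,0,0],[0,-83,-222,0,0],[0,-83,-222,0,0],[0,-83,-222,0,0]]'; python3 - <<'E'
from h import *
k=ctrl.calibration("wrist");im=ctrl.get_image("wrist");cv2.imwrite("pics/w1.png",im[:,:,::-1]);np.savez("w1.npz",**k)
for d in ctrl.boxes_of("wrist","first_mid"): print(d["rect"],d["conf"])
print(proj(k,verts(.11,[.589,.035,.03,.30])).round())
go([0.417,-0.225,0.22],3.57)
E
```

```text
t: 2.6
tool_pos: [0.5868, 0.0377, 0.2189]
tool_rot: [0.466, -3.106, -0.001]
contact_force: [-0.3, 0.3, 0.2]
opening: 0.0855
[288.8, 143.4, 62.2, 130.5] 0.59
[[292. 145.]
 [290. 147.]
 [352. 145.]
 [353. 147.]
 [295. 258.]
 [291. 275.]
 [350. 258.]
 [353. 274.]]
t 2.7 pos [0.5866 0.0384 0.2192] psi -2.842 tilt -1.0 -> d [ 239.8 -201.6   -0.9] turn -0.129
```

View pics/w1.png

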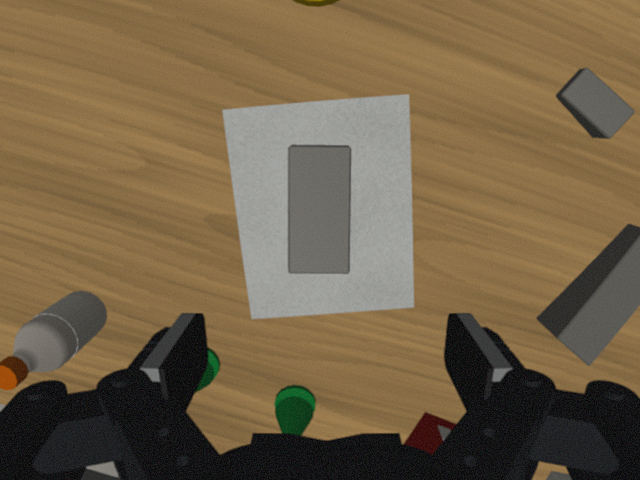

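```bash
python3 -m creep '[[0,240,-202,0,-0.129],[0,240,-202,0,-0.129],[0,240,-202,0,-0.129],[0,240,-202,0,-0.129],[0,240,-202,0,-0.129],[0,240,-202,0,-0.129],[0,240,-202,0,-0.129],[0,240,-202,0,-0.129],[0,240,-202,0,-0.129],[0,240,-202,0,-0.129]]'; cat >> h.py <<'E'
def gc(im,k,L,p):
    h=render(k,verts(L,p))>.5; K=lambda n:np.ones((n,n),np.uint8); h=h.astype(np.uint8)
    m=np.full(h.shape,cv2.GC_BGD,np.uint8); m[cv2.dilate(h,K(25))>0]=cv2.GC_PR_BGD; m[h>0]=cv2.GC_PR_FGD; m[cv2.erode(h,K(9))>0]=cv2.GC_FGD
    ys,xs=np.where(cv2.dilate(h,K(61))>0);a,b,c,d=ys.min(),ys.max()+1,xs.min(),xs.max()+1
    s=np.ascontiguousarray(m[a:b,c:d]); cv2.grabCut(np.ascontiguousarray(im[a:b,c:d]),s,None,np.zeros((1,65)),np.zeros((1,65)),5,cv2.GC_INIT_WITH_MASK)
    o=np.zeros(h.shape); o[a:b,c:d]=(s==1)|(s==3); return o
def fitz(views,L,p0,z):
    f=lambda p:sum(np.abs(render(k,verts(L,[p[0],p[1],z,p[2]]))-m).sum()/m.sum() for k,m in views)
    p0=np.array(p0)[[0,1,3]];sx=np.vstack([p0]+[p0+d for d in np.diag([.01,.01,.1])])
    r=minimize(f,p0,method="Nelder-Mead",options=dict(initial_simplex=sx,xatol=1e-5,fatol=1e-5)); return r.x,r.fun
E
python3 - <<'E'
from h import *
T=ctrl.calibration("top");S=ctrl.calibration("side")
rd=lambda f:cv2.imread(f"pics/{f}.png")
W2=ctrl.calibration("wrist");im2=ctrl.get_image("wrist");cv2.imwrite("pics/w2.png",im2[:,:,::-1])
print([(np.round(d["rect"]),d["conf"]) for d in ctrl.boxes_of("wrist","second_mid")])
W1=dict(np.load("w1.npz"))
for n,p,W,w,z in [("first",[.589,.035,.03,.30],W1,"w1",.03),("second",[.417,-.228,.018,3.57],W2,"w2",.018)]:
    v=[(W,gc(rd(w),W,.11,p)),(S,gc(rd("side0"),S,.11,p)),(T,gc(rd("top0"),T,.11,p))]
    print(n,[m.sum() for _,m in v],"w",fitz(v[:1],.11,p,z),"all",fit(v,.11,p),"w+top",fit([v[0],v[2]],.11,p))
    V=verts(.11,p)
i=im2.copy()[:,:,::-1].copy();cv2.drawContours(i,cv2.findContours((v[0][1]>0).astype(np.uint8),0,2)[0],-1,(0,255,0),1);cv2.imwrite("pics/w2c.png",i)
E
```

```text
t: 3.53
tool_pos: [0.4167, -0.226, 0.2193]
tool_rot: [-0.664, 3.07, -0.0]
contact_force: [0.7, -0.8, 0.1]
opening: 0.0854
[(array([282., 133.,  66., 124.]), 0.58)]
first [np.float64(8058.0), np.float64(1505.0), np.float64(1424.0)] w (array([0.58934083, 0.03238981, 0.28642009]), np.float64(0.03722813523523085)) all (array([0.58919861, 0.03307215, 0.02714532, 0.29802311]), np.float64(0.19540045741255535)) w+top (array([0.59015522, 0.03269157, 0.0206066 , 0.29215772]), np.float64(0.0769966521360804))
second [np.float64(8253.0), np.float64(2495.0), np.float64(1550.0)] w (array([ 0.41274583, -0.23680929,  3.61360684]), np.float64(0.09656049018419921)) all (array([ 0.41206558, -0.23710952,  0.01752136,  3.61243021]), np.float64(0.2584045527178057)) w+top (array([ 0.41195637, -0.23544039,  0.02620135,  3.57451969]), np.float64(0.1595618627324524))
```

View pics/w2c.png

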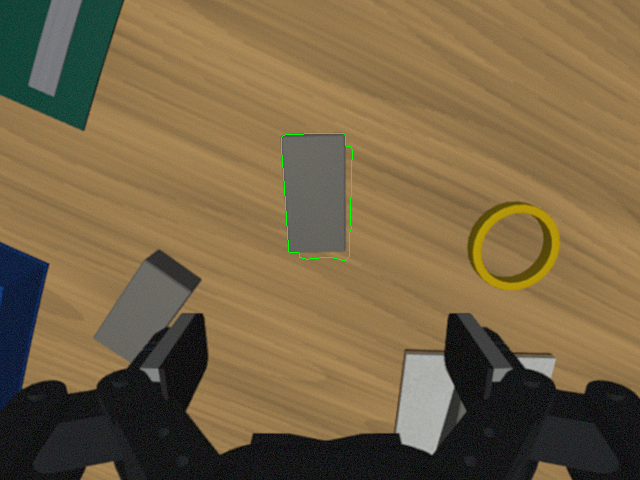

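```bash
cat >> h.py <<'E'
def sm(im,k,L,p,dil=41,card=False):
    "saturation mask of the grey piece near the predicted place (BGR image)"
    h=cv2.dilate((render(k,verts(L,p))>.5).astype(np.uint8),np.ones((dil,dil)))
    b=cv2.GaussianBlur(im,(3,3),0);hs=cv2.cvtColor(b,cv2.COLOR_BGR2HSV)
    g=(hs[...,2]<135) if card else (hs[...,1]<60)
    g=(g&(h>0)).astype(np.uint8); n,l,st,_=cv2.connectedComponentsWithStats(g); return (l==1+st[1:,4].argmax()).astype(float)
E
python3 - <<'E'
from h import *
T=ctrl.calibration("top");S=ctrl.calibration("side");W2=ctrl.calibration("wrist")
rd=lambda f:cv2.imread(f"pics/{f}.png")
p=[.413,-.235,.018,3.57]
v=[(k,sm(rd(w),k,.11,p)) for k,w in [(W2,"w2"),(S,"side0"),(T,"top0")]]
for k,m in v: print(m.sum(),cv2.boundingRect((m>0).astype(np.uint8)))
print("w",fitz(v[:1],.11,p,.018),"\nw+side",fit(v[:2],.11,p),"\nw+top",fit([v[0],v[2]],.11,p))
from scipy.optimize import least_squares
uv=np.array([(282,136),(344,134),(345,250),(289,251)],float)
f=lambda q:(proj(W2,verts(.11,[q[0],q[1],.018,q[2]])[[7,5,1,3]])-uv).ravel()
r=least_squares(f,[.413,-.235,3.57]);print("corners",r.x,r.fun.round(1))
W1=dict(np.load("w1.npz"));uv=np.array([(350,272.5),(289,272.5),(289,145.5),(350.5,145.5)],float)
f=lambda q:(proj(W1,verts(.11,[q[0],q[1],.03,q[2]])[[7,5,1,3]])-uv).ravel()
r=least_squares(f,[.589,.033,.3]);print("first corners",r.x,r.fun.round(1))
p=[.589,.033,.03,.29];m=sm(rd("w1"),W1,.11,p,41,True);print(m.sum(),fitz([(W1,m)],.11,p,.03))
E
```

```text
6981.0 (281, 134, 64, 118)
2375.0 (320, 351, 69, 59)
1443.0 (450, 241, 49, 54)
w (array([ 0.41383617, -0.23754374,  3.59261521]), np.float64(0.07952397403596878)) 
w+side (array([ 0.41395935, -0.23685967,  0.01232003,  3.59383802]), np.float64(0.1911368292737371)) 
w+top (array([ 0.4141064 , -0.23799275,  0.00890702,  3.58964921]), np.float64(0.17985885984571492))
corners [ 0.41277934 -0.23768412  3.59323722] [-1.8 -1.2  1.6 -0.8  0.8  1.2 -0.6  1.4]
first corners [0.58815681 0.0327074  0.29541924] [ 0.5  0.5 -0.4  0.4 -1.1 -0.5  1.  -0.3]
8127.0 (array([0.58841359, 0.03236121, 0.28835946]), np.float64(0.030022413788943658))
```

```bash
python3 - <<'E'
from h import *
go([0.4135,-0.2375,0.006],3.593)
E
```

```text
t 3.63 pos [ 0.4175 -0.2251  0.2192] psi -2.713 tilt -1.0 -> d [  8.9  -9.6 213.2] turn -0.023
```

```bash
python3 -m creep '[[0,9,-10,35,-0.023],[0,9,-10,75,-0.023],[0,9,-10,115,-0.023],[0,9,-10,150,-0.023],[0,9,-10,180,-0.023],[0,9,-10,200,-0.023],[0,9,-10,210,-0.023],[0,9,-10,213,-0.023],[0,9,-10,213,-0.023],[0,9,-10,213,-0.023]]' 60; python3 -c "
from h import *
go([0.4135,-0.2375,0.006],3.593)"
```

```text
t: 4.47
tool_pos: [0.4145, -0.2395, 0.0077]
tool_rot: [-0.702, 3.06, -0.003]
contact_force: [0.3, -0.5, 0.3]
opening: 0.0854
t 4.47 pos [ 0.4145 -0.2395  0.0077] psi -2.69 tilt -1.0 -> d [0.  2.2 1.7] turn -0.0
```

```bash
python3 -m creep '[[80,0,0,0,0],[140,0,0,0,0],[200,0,0,0,0],[255,0,0,0,0],[255,0,0,0,0],[255,0,0,0,0],[255,0,0,0,0],[255,0,0,0,0]]' 60; python3 -c "
from h import *
go([0.4135,-0.2375,0.006],3.593)"
```

```text
t: 5.13
tool_pos: [0.413, -0.2391, 0.0061]
tool_rot: [0.701, -3.062, -0.0]
contact_force: [-0.8, -0.3, -0.1]
opening: 0.0001
t 5.13 pos [ 0.413  -0.2391  0.0061] psi -2.692 tilt -1.0 -> d [-1.2  1.2  0.1] turn -0.001
```

```bash
python3 - <<'E'
from h import *
a=ctrl.get_image("wrist")[:,:,::-1];b=ctrl.get_image("side")[:,:,::-1]
cv2.imwrite("pics/c2.png",np.hstack([cv2.resize(a,(400,300)),cv2.resize(b[300:465,280:500],(400,300))]))
E
```

```text
(no output)
```

View pics/c2.png

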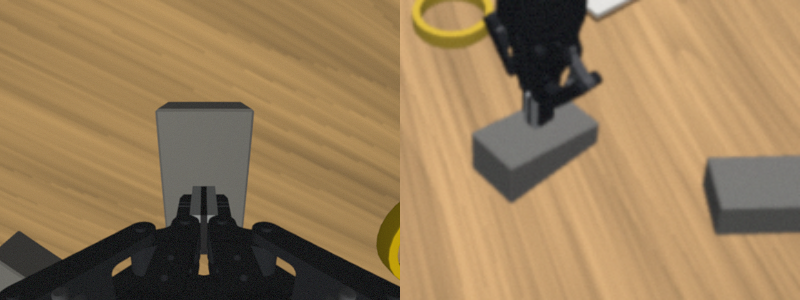

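```bash
python3 - <<'E'
from h import *
S=ctrl.calibration("side");T=ctrl.calibration("top");W=ctrl.calibration("wrist")
o=ctrl.get_obs();P=o["tool_pos"]
for z in (.006,.02,.036,.045): print(z,proj(S,[[P[0],P[1],z]]).round(),proj(W,[[P[0],P[1],z]]).round())
print("bar verts side",proj(S,verts(.11,[.4135,-.2375,.018,3.593])).round().tolist())
print(o)
E
```

```text
0.006 [[355. 382.]] [[326. 283.]]
0.02 [[356. 376.]] [[326. 294.]]
0.036 [[356. 369.]] [[326. 310.]]
0.045 [[356. 366.]] [[326. 320.]]
bar verts side [[367.0, 359.0], [368.0, 348.0], [390.0, 376.0], [391.0, 366.0], [320.0, 390.0], [319.0, 371.0], [342.0, 411.0], [342.0, 392.0]]
{'t': 5.2333, 'q': array([-6.80912639e-01, -1.05095941e-01,  2.10097334e+00, -7.67855415e-06,
        1.14582312e+00, -2.70186779e+00]), 'dq': array([ 1.38707606e-03,  9.94028282e-04, -5.01837245e-04,  6.18035035e-04,
       -5.65699731e-04,  9.98407168e-05]), 'effort': array([-5.76197475e-03, -2.73801023e+01, -3.19792092e+01, -4.85867276e-04,
        3.86383335e-04,  3.67218081e-05]), 'tool_pos': array([ 0.41297801, -0.23909038,  0.00604464]), 'tool_rot': array([ 7.01141266e-01, -3.06227899e+00, -1.26572734e-04]), 'contact_force': array([-0.49016776, -0.39392625,  0.05458479]), 'wrist_torque': array([-0.00367294, -0.00145104, -0.05233976]), 'opening': 0.0001438119245691299}
```

```bash
python3 - <<'E'
from h import *
S=ctrl.calibration("side")
for z in (.192,.205,.22,.24): print(z,proj(S,[[.151,.6065,z]]).round())
E
python3 -m creep '[[255,0,0,-30,0],[255,0,0,-60,0],[255,0,0,-80,0],[255,0,0,-80,0],[255,0,0,-80,0]]'
python3 - <<'E'
from h import *
S=ctrl.calibration("side");W=ctrl.calibration("wrist");P=ctrl.get_obs()["tool_pos"];print(P)
a=ctrl.get_image("wrist")[:,:,::-1].copy();b=ctrl.get_image("side")[:,:,::-1].copy()
for z in (0,.02,.04):
    for im,k in((a,W),(b,S)):
        u=proj(k,[P+[0,0,z]])[0]; cv2.circle(im,tuple(int(i) for i in u.round()),1,(0,255,0) if z else (0,0,255),-1)
cv2.imwrite("pics/c3.png",np.hstack([a[180:405,170:470],b[250:400,270:470]][0:1]+[cv2.resize(b[270:420,260:460],(300,225))]).repeat(1,0))
E
```

```text
0.192 [[177. 126.]]
0.205 [[176. 121.]]
0.22 [[175. 116.]]
0.24 [[174. 109.]]
t: 5.65
tool_pos: [0.4139, -0.2398, 0.0875]
tool_rot: [-0.701, 3.06, -0.004]
contact_force: [0.4, 0.3, -1.0]
opening: -0.0002
[ 0.41393492 -0.23982927  0.08753393]
```

View pics/c3.png

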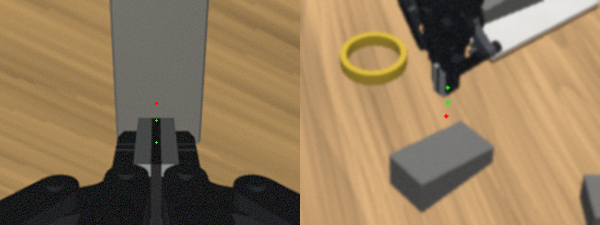

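```bash
python3 -c "
from h import *
go([0.4135,-0.2375,-0.027],3.593)"
```

```text
t 5.75 pos [ 0.4123 -0.2385  0.0848] psi -2.691 tilt -1.0 -> d [ -1.6   0.2 111.8] turn -0.001
```

```bash
python3 -m creep '[[0,0,0,0,0],[0,0,0,0,0],[0,0,0,0,0],[0,0,0,20,0],[0,0,0,50,0],[0,0,0,75,0],[0,0,0,90,0],[0,0,0,100,0],[0,0,0,106,0],[0,0,0,110,0],[0,0,0,112,0],[0,0,0,112,0]]' 60; python3 -c "
from h import *
go([0.4135,-0.2375,-0.027],3.593)"
```

```text
t: 6.75
tool_pos: [0.4135, -0.2395, -0.0254]
tool_rot: [-0.701, 3.062, -0.001]
contact_force: [0.7, 1.0, 0.8]
opening: 0.0846
t 6.75 pos [ 0.4135 -0.2395 -0.0254] psi -2.691 tilt -1.0 -> d [-0.9  1.8  1.6] turn -0.001
```

```bash
python3 -m creep '[[60,0,0,0,0],[120,0,0,0,0],[255,0,0,0,0],[255,0,0,0,0],[255,0,0,0,0],[255,0,0,0,0]]' 60
```

```text
t: 7.25
tool_pos: [0.4138, -0.2394, -0.0247]
tool_rot: [-0.701, 3.061, -0.001]
contact_force: [-0.4, 0.5, 6.3]
opening: 0.0535
```

```bash
python3 -m creep '[[255,0,0,-10,0],[255,0,0,-30,0],[255,0,0,-60,0],[255,0,0,-90,0],[255,0,0,-115,0],[255,0,0,-130,0],[255,0,0,-130,0],[255,0,0,-130,0]]' 60;  python3 - <<'E'
from h import *
W=ctrl.calibration("wrist");a=ctrl.get_image("wrist")[:,:,::-1].copy();cv2.imwrite("pics/w4.png",a)
go([0.5883,0.0326,0.105],0.292+np.pi)
E
```

```text
t: 7.92
tool_pos: [0.4128, -0.2389, 0.1039]
tool_rot: [-0.701, 3.062, -0.0]
contact_force: [-0.3, 0.3, -6.2]
opening: 0.0538
t 7.97 pos [ 0.4119 -0.2382  0.1024] psi -2.691 tilt -1.0 -> d [-276.7  167.1   -2.6] turn 0.158
```

View pics/w4.png

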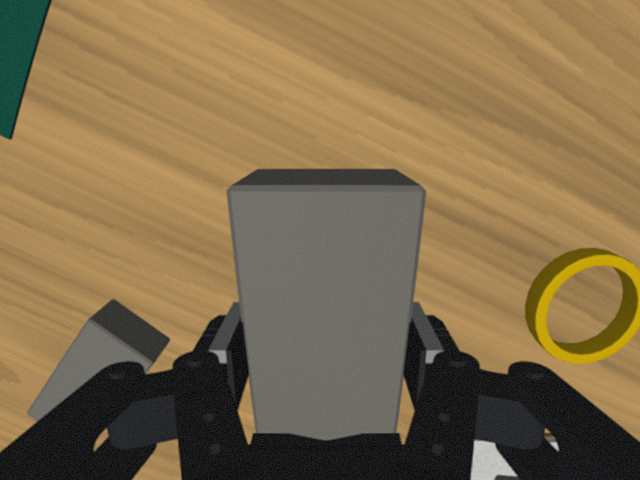

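```bash
python3 - <<'E'
from h import *
W=ctrl.calibration("wrist");o=ctrl.get_obs();R=Ro.from_rotvec(o["tool_rot"]).as_matrix()
c,d=ray(W,[(228.5,188),(425,188),(258,170),(394,170)])
c=R.T@(c-o["tool_pos"]);d=d@R
for i,j in((0,1),(2,3)):
    s=.055/abs(d[i,1]-d[j,1]); print(((c+s*d[i])+(c+s*d[j]))/2*1000)
E
```

```text
[ 54.88238717   0.21307872 -66.81921908]
[ 54.28866455   0.05874742 -14.03071169]
```

```bash
python3 -m creep '[[255,-15,10,-3,0.02],[255,-45,27,-3,0.06],[255,-80,48,-3,0.1],[255,-115,70,-3,0.14],[255,-150,91,-3,0.158],[255,-185,112,-3,0.158],[255,-220,133,-3,0.158],[255,-245,148,-3,0.158],[255,-265,160,-3,0.158],[255,-276,167,-3,0.158],[255,-276,167,-3,0.158],[255,-276,167,-3,0.158]]' 60;  python3 - <<'E'
from h import *
go([0.5883,0.0326,0.038],0.292+np.pi)
go([0.5883,0.0326,0.038],0.292+np.pi)
E
```

```text
t: 8.97
tool_pos: [0.5873, 0.0314, 0.1047]
tool_rot: [0.458, -3.103, -0.0]
contact_force: [-0.6, -0.6, -6.2]
opening: 0.0539
t 8.97 pos [0.5873 0.0314 0.1047] psi -2.848 tilt -1.0 -> d [-1.6  0.8 66.7] turn 0.001
t 8.97 pos [0.5873 0.0314 0.1047] psi -2.848 tilt -1.0 -> d [-1.6  0.8 66.7] turn 0.001
```

```bash
python3 -m creep '[[255,-1,0,15,0],[255,-1,0,35,0],[255,-1,0,50,0],[255,-1,0,60,0],[255,-1,0,66,0],[255,-1,0,67,0],[255,-1,0,69,0],[255,-1,0,71,0]]' 30; python3 -m creep '[[255,0,0,1,0],[255,0,0,2,0],[255,0,0,3,0],[255,0,0,4,0]]' 25;python3 -c "
from h import *
go([0.5883,0.0326,0.023],0.292+np.pi)"
```

```text
t: 9.63
tool_pos: [0.5908, 0.0313, 0.0372]
tool_rot: [-0.456, 3.106, -0.001]
contact_force: [0.5, -0.7, -5.6]
opening: 0.0539
t: 9.97
tool_pos: [0.5901, 0.0317, 0.0327]
tool_rot: [-0.458, 3.107, -0.0]
contact_force: [-3.4, -0.1, 1.2]
opening: 0.054
t 9.97 pos [0.5901 0.0317 0.0327] psi -2.849 tilt -1.0 -> d [1.5 1.4 9.7] turn 0.0
```

Contact at the predicted height (force from −5.6 to +1.2 N at z≈0.033). Press down so that it tilts in the grip.

```bash
python3 -m creep '[[255,0,0,2,0],[255,0,0,4,0],[255,0,0,5,0],[255,0,0,6,0],[255,0,0,6,0]]' 20; python3 -m creep '[[255,0,0,1,0],[255,0,0,2,0],[255,0,0,3,0],[255,0,0,3,0]]' 20
```

```text
t: 10.38
tool_pos: [0.5934, 0.0324, 0.0308]
tool_rot: [-0.457, 3.101, 0.0]
contact_force: [-4.9, 2.2, 10.2]
opening: 0.0536
t: 10.72
tool_pos: [0.5924, 0.032, 0.0283]
tool_rot: [-0.457, 3.103, -0.0]
contact_force: [-9.9, 0.8, 15.9]
opening: 0.0538
```

```bash
python3 -m creep '[[100,0,0,2,0],[95,0,0,2,0],[90,0,0,2,0],[86,0,0,2,0],[82,0,0,2,0],[78,0,0,2,0],[70,0,0,2,0],[60,0,0,2,0],[40,0,0,0,0],[0,0,0,0,0],[0,0,0,0,0],[0,0,0,0,0]]' 20; python3 -c "
from h import *
go([0.5883,0.0326,0.22],0.292+np.pi)"
```

```text
t: 11.72
tool_pos: [0.5898, 0.0316, 0.0231]
tool_rot: [0.457, -3.108, 0.0]
contact_force: [0.0, -0.0, 0.4]
opening: 0.0858
t 11.72 pos [0.5898 0.0316 0.0231] psi -2.849 tilt -1.0 -> d [   1.2    1.4 -196.9] turn 0.0
```

```bash
python3 -m creep '[[0,0,0,-15,0],[0,0,0,-50,0],[0,0,0,-90,0],[0,0,0,-130,0],[0,0,0,-170,0],[0,0,0,-197,0],[0,0,0,-197,0],[0,0,0,-197,0],[0,0,0,-197,0]]' 60;  python3 - <<'E'
from h import *
W=ctrl.calibration("wrist");np.savez("w5.npz",**W);a=ctrl.get_image("wrist")[:,:,::-1].copy();b=ctrl.get_image("side")[:,:,::-1].copy();cv2.imwrite("pics/w5.png",a);cv2.imwrite("pics/side5.png",b)
cv2.imwrite("pics/c5.png",np.hstack([a[90:390,160:560],cv2.resize(b[220:310,340:460],(400,300),interpolation=cv2.INTER_CUBIC)]))
S=ctrl.calibration("side")
Vt=verts(.11,[.5883,.0326,.03,.292])
print("first side",proj(S,Vt).round().tolist())
X=[[s*.055,w,.053] for s in(-1,1) for w in(-.0275,.0275)]
X=np.array(X)@Ro.from_rotvec([0,0,.292]).as_matrix().T+[.5883,.0326,.03]
print("top83: w",proj(W,X).round(1).tolist(),"s",proj(S,X).round(1).tolist())
go([0.588,0.35,0.22],-.37-np.pi*0+np.pi)
E
```

```text
t: 12.47
tool_pos: [0.5893, 0.0317, 0.2191]
tool_rot: [0.457, -3.107, -0.0]
contact_force: [0.1, -0.2, -0.1]
opening: 0.0852
first side [[383.0, 286.0], [383.0, 276.0], [368.0, 273.0], [368.0, 263.0], [423.0, 270.0], [425.0, 252.0], [407.0, 258.0], [409.0, 241.0]]
top83: w [[290.8, 147.3], [363.4, 147.3], [293.8, 282.9], [360.0, 282.9]] s [[384.6, 258.2], [368.9, 245.7], [426.2, 242.6], [409.8, 231.2]]
t 12.57 pos [0.5886 0.0317 0.2175] psi -2.849 tilt -1.0 -> d [-91.1 304.9  -2.4] turn 0.662
```

View pics/c5.png

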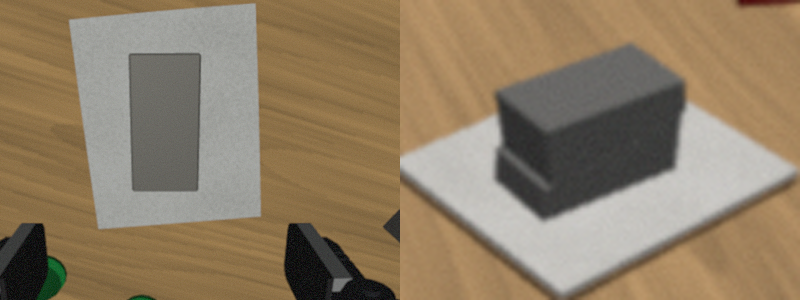

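```bash
python3 -m creep '[[0,-91,305,0,0.1],[0,-91,305,0,0.22],[0,-91,305,0,0.34],[0,-91,305,0,0.46],[0,-91,305,0,0.58],[0,-91,305,0,0.662],[0,-91,305,0,0.662],[0,-91,305,0,0.662],[0,-91,305,0,0.662],[0,-91,305,0,0.662],[0,-91,305,0,0.662]]' 60;  python3 - <<'E'
from h import *
W5=dict(np.load("w5.npz"));q=onz(W5,[(289,144),(360,144),(292.5,280),(357,280)],.083);c=q.mean(0)
e=q[2:].mean(0)-q[:2].mean(0);print("top centre",c,"yaw",np.arctan2(e[1],e[0]),np.linalg.norm(e),"second_mid",c[:2]+.0032*e[:2]/np.linalg.norm(e))
W=ctrl.calibration("wrist");a=ctrl.get_image("wrist")[:,:,::-1].copy();np.savez("w6.npz",**W);cv2.imwrite("pics/w6.png",a)
print([(np.round(d["rect"]),d["conf"]) for d in ctrl.boxes_of("wrist","long_mid")])
p=[.588,.35,.018,-.37];m=sm(a,W,.14,p);x=fitz([(W,m)],.14,p,.018);print(m.sum(),cv2.boundingRect((m>0).astype(np.uint8)),x)
p2=list(p);p2[3]+=np.pi;print(fitz([(W,m)],.14,p2,.018)); print(fit([(W,m),(ctrl.calibration("side"),sm(cv2.imread("pics/side0.png"),ctrl.calibration("side"),.14,p))],.14,p))
V=verts(.14,[*x[0][:2],.018,x[0][2]])
for u in proj(W,V): cv2.circle(a,tuple(int(i) for i in u.round()),1,(0,255,0),-1)
cv2.drawContours(a,cv2.findContours((m>0).astype(np.uint8),0,2)[0],-1,(0,0,255),1)
cv2.imwrite("pics/w6c.png",a[60:360,120:520])
E
```

```text
t: 13.48
tool_pos: [0.5884, 0.3493, 0.218]
tool_rot: [-0.577, -3.086, 0.004]
contact_force: [0.4, -0.5, -0.7]
opening: 0.0852
top centre [0.58642108 0.03008158 0.083     ] yaw 0.29358330549907763 0.10987148768168281 second_mid [0.58948416 0.03100761]
[(array([298., 127.,  60., 160.]), 0.69), (array([14.,  0., 33., 15.]), 0.51)]
9190.0 (295, 129, 62, 155) (array([ 0.58875208,  0.34792881, -0.38006   ]), np.float64(0.06982184386268109))
(array([0.58939862, 0.34735469, 2.77443101]), np.float64(0.0811214235422134))
(array([ 0.58907828,  0.34848037,  0.01393911, -0.37669065]), np.float64(0.26959391459383797))
```

View pics/w6c.png

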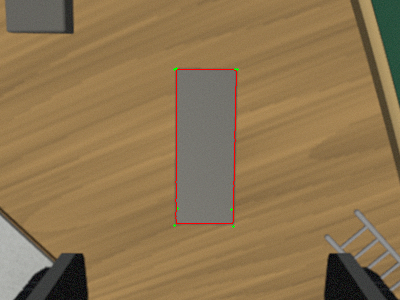

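```bash
python3 -c "
from h import *
go([0.589,0.348,-0.027],2.763)"
```

```text
t 13.58 pos [0.5891 0.3485 0.2191] psi 2.77 tilt -1.0 -> d [-3.000e-01 -1.000e-01  2.461e+02] turn 0.007
```

```bash
python3 -m creep '[[0,0,0,35,0],[0,0,0,75,0],[0,0,0,115,0],[0,0,0,150,0],[0,0,0,180,0],[0,0,0,205,0],[0,0,0,225,0],[0,0,0,237,0],[0,0,0,243,0],[0,0,0,246,0],[0,0,0,246,0],[0,0,0,246,0]]' 60; python3 -m creep '[[60,0,0,0,0],[120,0,0,0,0],[255,0,0,0,0],[255,0,0,0,0],[255,0,0,0,0],[255,0,0,0,0]]' 60
```

```text
t: 14.58
tool_pos: [0.5904, 0.3503, -0.0241]
tool_rot: [0.578, 3.086, 0.002]
contact_force: [0.3, -0.1, 0.3]
opening: 0.0854
t: 15.08
tool_pos: [0.5899, 0.3497, -0.0242]
tool_rot: [0.577, 3.087, -0.001]
contact_force: [-1.4, -1.5, 5.9]
opening: 0.0538
```

```bash
python3 -m creep '[[255,0,0,-10,0],[255,0,0,-30,0],[255,0,0,-60,0],[255,0,0,-95,0],[255,0,0,-125,0],[255,0,0,-145,0],[255,0,0,-155,0],[255,0,0,-155,0],[255,0,0,-155,0]]' 80;  python3 - <<'E'
from h import *
W=ctrl.calibration("wrist");a=ctrl.get_image("wrist")[:,:,::-1].copy();cv2.imwrite("pics/w7.png",a)
go([0.5895,0.031,0.13],1.864)
E
```

```text
t: 15.83
tool_pos: [0.5882, 0.3497, 0.1276]
tool_rot: [-0.577, -3.086, 0.002]
contact_force: [-0.8, -0.1, -7.0]
opening: 0.0533
t 15.88 pos [0.5874 0.3493 0.1261] psi 2.772 tilt -1.0 -> d [-116.9 -296.    -3.4] turn 0.908
```

View pics/w7.png

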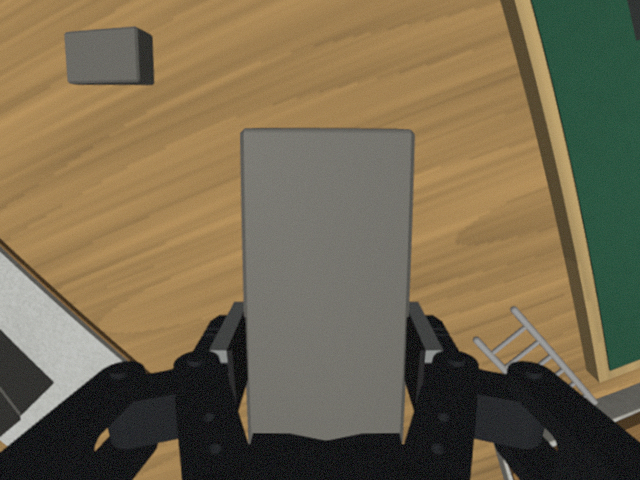

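```bash
python3 - <<'E'
from h import *
W=ctrl.calibration("wrist");o=ctrl.get_obs();R=Ro.from_rotvec(o["tool_rot"]).as_matrix()
c,d=ray(W,[(242,129),(413,129)]);c=R.T@(c-o["tool_pos"]);d=d@R
s=.055/abs(d[0,1]-d[1,1]); print(((c+s*d[0])+(c+s*d[1]))/2*1000)
for z in(-.050,-.045): print((c+d[0]*(z-c[2])/d[0,2])*1000)
E
python3 -m creep '[[255,-6,-15,-4,0.05],[255,-18,-45,-4,0.15],[255,-32,-80,-4,0.26],[255,-46,-116,-4,0.37],[255,-60,-152,-4,0.48],[255,-74,-188,-4,0.59],[255,-88,-222,-4,0.7],[255,-100,-252,-4,0.8],[255,-109,-276,-4,0.87],[255,-117,-296,-4,0.908],[255,-117,-296,-4,0.908],[255,-117,-296,-4,0.908]]'
python3 -c "
from h import *
go([0.5895,0.031,0.0595],1.864)"
```

```text
[ 70.7122496    0.68926997 -45.00361538]
[ 70.73558501 -25.8178326  -50.        ]
[ 70.69876515 -26.80597017 -45.        ]
t: 16.88
tool_pos: [0.5895, 0.0308, 0.1301]
tool_rot: [-1.873, -2.516, 0.004]
contact_force: [-0.6, 0.1, -5.9]
opening: 0.0533
t 16.88 pos [0.5895 0.0308 0.1301] psi 1.862 tilt -1.0 -> d [ 0.1  0.4 70.6] turn -0.002
```

Bar is centred in the grip (end at 70.7 mm, expected 70) and over the target. Lower.

```bash
python3 -m creep '[[255,0,0,15,0],[255,0,0,35,0],[255,0,0,52,0],[255,0,0,62,0],[255,0,0,67,0],[255,0,0,69,0],[255,0,0,70,0],[255,0,0,70,0]]'; python3 -m creep '[[255,0,0,1,0],[255,0,0,2,0],[255,0,0,2,0]]'
```

```text
t: 17.55
tool_pos: [0.5919, 0.0319, 0.0639]
tool_rot: [1.872, 2.521, 0.001]
contact_force: [0.3, -0.5, -5.2]
opening: 0.0531
t: 17.8
tool_pos: [0.5916, 0.0316, 0.0617]
tool_rot: [1.873, 2.521, 0.001]
contact_force: [-0.4, 0.1, -5.7]
opening: 0.0532
```

```bash
python3 -m creep '[[255,0,0,1,0],[255,0,0,2,0],[255,0,0,2,0],[255,0,0,2,0]]'; python3 -m creep '[[255,0,0,1,0],[255,0,0,2,0],[255,0,0,2,0],[255,0,0,2,0]]'
```

```text
t: 18.13
tool_pos: [0.5916, 0.0316, 0.0602]
tool_rot: [1.873, 2.521, 0.0]
contact_force: [-3.0, 0.5, 0.6]
opening: 0.0531
t: 18.47
tool_pos: [0.5916, 0.0316, 0.0602]
tool_rot: [1.873, 2.522, -0.0]
contact_force: [-7.0, 0.7, 11.7]
opening: 0.0534
```

```bash
python3 -m creep '[[255,0,0,-1,0],[255,0,0,-1.5,0],[255,0,0,-1.5,0],[100,0,0,-1.5,0],[92,0,0,-1.5,0],[86,0,0,-1.5,0],[80,0,0,-1.5,0],[70,0,0,-1.5,0],[50,0,0,-1.5,0],[0,0,0,-1.5,0],[0,0,0,-1.5,0],[0,0,0,-1.5,0]]' 30; python3 -m creep '[[0,0,0,-10,0],[0,0,0,-35,0],[0,0,0,-70,0],[0,0,0,-110,0],[0,0,0,-150,0],[0,0,0,-180,0],[0,0,0,-180,0],[0,0,0,-180,0],[0,0,0,-180,0]]'
python3 - <<'E'
from h import *
W=ctrl.calibration("wrist");np.savez("w8.npz",**W);a=ctrl.get_image("wrist")[:,:,::-1].copy();b=ctrl.get_image("side")[:,:,::-1].copy();cv2.imwrite("pics/w8.png",a);cv2.imwrite("pics/side8.png",b)
cv2.imwrite("pics/c8.png",np.hstack([a[70:370,120:520],cv2.resize(b[200:320,330:490],(400,300),interpolation=cv2.INTER_CUBIC)]))
V=verts(.14,[.5895,.031,.101,-1.278])
print("w",(proj(W,V)-[120,70]).round(1)[[1,3,5,7]].tolist()," all side crop",((proj(ctrl.calibration("side"),V)-[330,200])*2.5+[400,0]).round().tolist())
print(ctrl.get_obs()["tool_pos"],ctrl.get_obs()["t"])
E
```

```text
t: 19.47
tool_pos: [0.5913, 0.0316, 0.0585]
tool_rot: [1.873, 2.522, 0.0]
contact_force: [0.3, -0.2, 0.3]
opening: 0.0856
t: 20.22
tool_pos: [0.591, 0.0317, 0.2386]
tool_rot: [-1.873, -2.522, -0.0]
contact_force: [-0.0, 0.4, -0.1]
opening: 0.0855
w [[165.5, 58.7], [240.4, 58.7], [167.8, 244.8], [238.2, 244.9]]  all side crop [[497.0, 83.0], [498.0, 58.0], [547.0, 66.0], [549.0, 41.0], [598.0, 162.0], [603.0, 113.0], [651.0, 141.0], [657.0, 93.0]]
[0.59016603 0.03174171 0.23658277] 20.3167
```

View pics/c8.png

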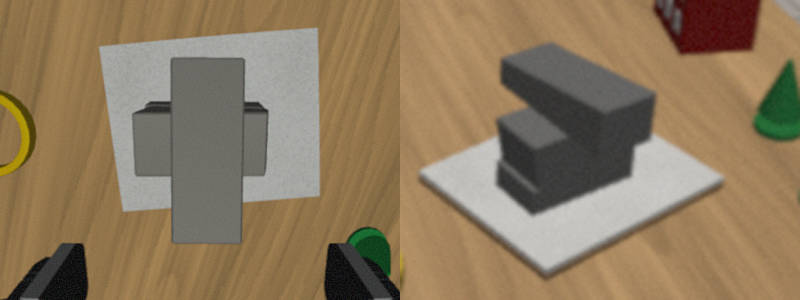

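```bash
python3 -c "
from station import ctrl
print(ctrl.finish_job())"
```

```text
the job is handed in; nothing more can be done
None
```

The stack is built and the job was handed in at about 20 s. The second short bar lies head to tail on the bottom bar, and the long bar lies flat and crosswise on top. The gripper is open and about 0.18 m clear above. `finish_job` reports no verdict.

**Last checks:**

| What | Measured in the pictures |
|---|---|
| Bottom bar | its visible near corner is at its starting pixel, (383, 286) |
| Second short bar | second_mid about 2 mm from first_mid, in line within about 0.01 rad, top looks level |
| Long bar | about 1–2 mm from second_mid, crosswise to within about 0.02 rad, looks level |
| Contact | force near zero after letting go |

**Not as described, or in disagreement:**
- **Fingertip position:** the first grasp closed on air above the bar, without moving it. The reported TCP lay about 35 mm beyond the real fingertips, as both the side and wrist views showed. I corrected all later heights for that.
- **Height fits:** with the height left free, some two-view fits came out 3–10 mm lower than the text says. I used the stated heights, and contact came within about 1 mm of where they predicted.
- **Setting down the second bar:** it had tilted only partly when the sideways force reached about 10 N. I stopped pressing and let it settle on opening the fingers.

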